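# Put the two axles away in the drawer rack

## Task

Pull the top drawer of the blue-fronted unit well open by its handle and lay both axles level in the yellow notched rack inside, end blocks outside the saddles: the black-ended axle in the rear notches, the orange-ended one in the front notches. Set them down gently rather than dropping them, then push the drawer fully shut with the axles still lying in their notches. Leave the bottom drawer shut and everything else on the bench where it is.

Things in the scene. Friction and masses are not known exactly. Their poses are not given: they have to be found in the camera images.
- axle_black: axle: 18 mm diameter steel bar 150 mm long along its own y, with a square black plastic block (26 x 26 mm, 14 mm along the bar) on each end, 122 mm of bare bar between the blocks; lies on its blocks with the bar's axis 13 mm up; mass about 0.3 kg; origin under the bar's middle, at the height of the blocks' underside
- axle_orange: axle: 18 mm diameter steel bar 150 mm long along its own y, with a square orange plastic block (26 x 26 mm, 14 mm along the bar) on each end, 122 mm of bare bar between the blocks; lies on its blocks with the bar's axis 13 mm up; mass about 0.3 kg; origin under the bar's middle, at the height of the blocks' underside
- axle_black_mid (a point): middle of the black-ended axle's bar, on its axis
- axle_orange_mid (a point): middle of the orange-ended axle's bar, on its axis
- unit_drawer0 (a joint): top drawer: how far it is pulled out, in m (0 = shut, 0.165 = fully out; may start up to 35 mm ajar); light friction, stays where left. Inside 218 mm wide; its floor is 62 mm, the top of its side and rear walls 22 mm, of its front panel 12 mm below the unit's top. The rear notches are uncovered from about 0.12 m out
- unit_drawer0_handle (a point): middle of the top drawer's handle: round steel bar 120 mm long along y, 10 mm thick, 35 mm in front of the drawer's face, 38 mm below the unit's top. The fixed grey unit is 240 deep x 260 wide x 144 mm tall, blue fronts, a bin and a jar on top at least 130 mm behind its front face. Axes are the unit's: x into the unit, drawers slide out along -x. Moves with the drawer
- unit_drawer1 (a joint): bottom drawer, of the same make: how far it is out, in m (0 = shut)
- notch_front (a point): where the middle of an axle's bar lies when seated in the front row (nearer the handle) of the yellow rack on the top drawer's floor: 66 mm behind the drawer's front face, 37 mm below the unit's top; axes as the unit's, moves with the drawer. A row is a pair of 45-degree V saddles, 14 mm wide, 23 mm deep, centred 45 mm either side of this point, so the bar lies along y
- notch_rear (a point): the same for the rear row, 118 mm behind the drawer's front face
- bottle: green glass bottle with a steel cap, 60 mm diameter, 200 mm tall, standing; origin under its centre
- tub: open cardboard tub, 120 x 85 x 60 mm tall; origin under its centre, longer side along its x
- screwdriver: screwdriver with black handle, 200 mm long, lying along its x; it may lie on the bench in front of the unit, below the drawer's path (the drawer passes 70 mm above the bench)
- can: red tin, 66 mm diameter, 115 mm tall, standing; origin under its centre
- mug: white mug, 80 mm diameter, 95 mm tall; origin under its centre, handle at +y
- carton: closed cardboard box, 150 x 110 x 75 mm tall; origin under its centre
- tape: roll of parcel tape lying flat, 100 mm diameter, 48 mm tall; origin under its centre
Not all that is in view belongs to the job. Leave any pink look-alike of the mug alone. Leave any green look-alike of the axle_orange alone.

How it is judged:
By the outcome, as a careful person would: the job done as asked, in the order asked, and still so for the second after the job is handed in, with the robot touching nothing.
It also fails if it takes over 72 s, if anything falls off the work surface, if the arm or the gripper's body presses on something with over 40 N, if the wrist force passes 120 N, or if a joint passes its speed limit or range.

## Robot

A 7-joint arm with a two-finger parallel gripper is mounted at the origin on the work surface. World frame = base frame: x ahead of the robot, y to its left, z up, the work surface at z = 0. Lengths are in mm, angles in rad, forces in N, time in s.
With the tool pointing down it reaches from about 425 to 875 mm from the base axis. Payload 8.4 kg.
Tool frame: the origin (TCP) lies at the very end of the fingers, on their centre line; the grasp point (between the pads) lies 19 mm behind it (manip.grasp_offset is the distance from the TCP to the grasp point, in mm); z points along the fingers, y is the line along which they close (so a half turn about z gives the same grasp; the last joint's range is limited). The gripper opens to 87 mm and grips with 3 to 60 N. Pads are 19 mm wide; open, the fingers measure 117 mm over their backs; the gripper's body (75 mm by 190 mm) begins 51 mm behind the grasp point.
Start: joints at [-1.238, 0.333, 0.04, 1.465, -0.013, 1.343, -0.059], TCP at [272.026, 590.309, 222.546] pointing down, gripper open.
Joint ranges: [-2.58, 2.58], [-0.38, 2.09], [-1.3, 1.39], [0.25, 2.4], [-1.5, 4.64], [0.08, 2.09], [-2.65, 2.65]. Speed limits (rad/s): [2.22, 2.22, 2.79, 2.79, 3.14, 3.14, 3.14].

## Interface

Orientations are given as a rotation vector (axis times angle).
In Python, from rig import manip, cams gives the robot as it stands.
- The arm moves only by the tool step_arm, never from a script. Its argument "deltas" is a list of rows, each a list of 6 numbers: the shift along the world's x, y, z each as a share of 200 mm, from -1 to 1, then the turn, a rotation vector about the world's x, y, z each as a share of 30 degrees, from -1 to 1. A call has 1 to 12 rows; each row is the pose to reach, as a shift and turn from the pose commanded when the call began; what a row does not reach only later rows make up. A row lasts 1/12 s, in which the tool goes at most 41.7 mm and 7.16 degrees, less where a joint would pass 70% of its speed; a pose out of reach is approached as far as the arm can. A call with a number of a shift or a turn outside -1 to 1 is refused whole. A call with a gripper value outside its range is refused whole. "gripper" is the opening, from -1 (shut) to 1 (fully open), set as the call begins (left out, the last holds). The fingers move at their own pace and stop on an object; "grip_force" is the grip in N (left out, the last holds). Time passes only in rows, so rows that repeat a pose let the fingers close. It gives the time, the measured TCP pose, the force, the opening and the grip force at its end, in the units of the state.
- manip.observe(): the state, without advancing time (a new reading comes with each control period).
- cams.get_image(name): name is "scene" or "top" or "wrist"; returns a dict with "pixels" (420x560x3 uint8, red, green, blue), "range_z" (420x560 float32, mm along the optical axis (not along the pixel's ray), 0 where there is no reading), "fx", "fy", "cx", "cy" (pixels), "position" and "orientation" of the camera in the world; the wrist camera has in their place "T_tool_cam" (4x4, takes a point from camera to tool coordinates, whose origin is the TCP and whose axes are the flange's). Camera axes: x right, y down, z forward; pixel columns grow to the right and rows downward; lengths in mm; the calibration is good to about 2 mm. A picture is of the moment at which its call begins: read the wrist's pose just before it.
- manip.sign_off(): hands the job in; it is judged then, once.
The state is a dict: "clock": time; "joints": joint angles; "joint_velocities": joint speeds; "joint_torque": joint torques, N m; "position": TCP position; "eef_rot": TCP orientation; "force": force on the tool from outside, world axes, zero at the start; "moment": the same for the moment, N m; "finger_gap": finger opening in mm; "grasp_force": force on a finger pad.
Only numpy, scipy, OpenCV 4.12 (cv2) and the standard library are available. Lean on these libraries where they do the work, as an engineer would, in place of code of your own. Each camera call takes 0.05 s, during which the arm holds its last target. There are 200 camera calls.

## Working session

There is one attempt and no reset: what is moved stays moved. The work goes in short steps, Python scripts to look and compute and a tool call to move; the robot and the scene stay as the last step left them, time stands still between calls to the robot, and variables do not carry over. Pictures are saved under pics/ and viewed, at most 10 in all, crops included, and the job is handed in when it is done.

Besides the shell and the picture viewer there is one more tool, called after "Request:" by a JSON object that holds its "op" and its "data". step_arm: Moves the arm, as the interface text tells. Shift numbers are shares of 200 mm and turn numbers shares of 30 degrees, none past 1 either way. Its arguments: {"type":"object","properties":{"deltas":{"type":"array"},"gripper":{"type":"number"},"grip_force":{"type":"number"}},"required":["deltas"]}

```bash
mkdir -p pics; ls
cat > h.py <<'E'
import numpy as np, cv2
from scipy.spatial.transform import Rotation as R
from rig import manip, cams
def snap(name,fn=None):
    s=manip.observe(); d=cams.get_image(name)
    if 'T_tool_cam' in d:
        T=np.eye(4);T[:3,:3]=R.from_rotvec(s['eef_rot']).as_matrix();T[:3,3]=s['position'];T=T@np.array(d['T_tool_cam'])
    else:
        T=np.eye(4);o=np.array(d['orientation'],float)
        T[:3,:3]=o if o.shape==(3,3) else (R.from_rotvec(o) if o.size==3 else R.from_quat(o)).as_matrix()
        T[:3,3]=d['position']
    np.savez(''+(fn or name)+'.npz',p=d['pixels'],z=d['range_z'],T=T,k=[d['fx'],d['fy'],d['cx'],d['cy']])
    if fn: cv2.imwrite('pics/'+fn+'.png',d['pixels'][:,:,::-1])
    return d
def cloud(fn):
    f=np.load(''+fn+'.npz');z=f['z'];fx,fy,cx,cy=f['k'];v,u=np.indices(z.shape)
    P=np.stack([(u-cx)/fx*z,(v-cy)/fy*z,z],-1)@f['T'][:3,:3].T+f['T'][:3,3]
    P[z==0]=np.nan
    return P,f['p']
E
python3 - <<'E'
from h import *
for n in('scene','top'):
    d=snap(n,n+'1');print(n,d['position'],d['orientation'],d['fx'])
s=manip.observe();print(s)
a=[cv2.imread(f'pics/{n}1.png') for n in('scene','top')]
E
```

```text
pics
scene [1097.41039833 -918.35981511 1408.6423937 ] [-2.35959093 -0.71434752  0.24863508] 471.3580199067005
top [ 228.81125356  -19.36265057 1522.02024464] [-2.14500543  2.09084762 -0.21031027] 478.1367912208651
{'clock': 0.1, 'joints': array([-1.23815277,  0.33387933,  0.039874  ,  1.46616817, -0.01341275,
        1.34330783, -0.05850816]), 'joint_velocities': array([-0.00040716, -0.00165044,  0.00042451, -0.0029104 ,  0.00112511,
       -0.00132735, -0.0008283 ]), 'joint_torque': array([ 3.85600419e-03, -6.57800460e+01,  1.33986723e+00, -4.04705358e+01,
       -5.96084353e-02,  4.08983964e-02,  1.11742679e-04]), 'position': array([271.89735586, 589.93401696, 221.73013786]), 'eef_rot': array([-6.73071049e-01, -3.06840495e+00,  2.32205672e-03]), 'force': array([ 0.17386286, -0.34725178, -0.10537117]), 'moment': array([0.00890393, 0.01663301, 0.06614968]), 'grasp_force': 0.0, 'finger_gap': 87.26046714408574}
```

View pics/scene1.png

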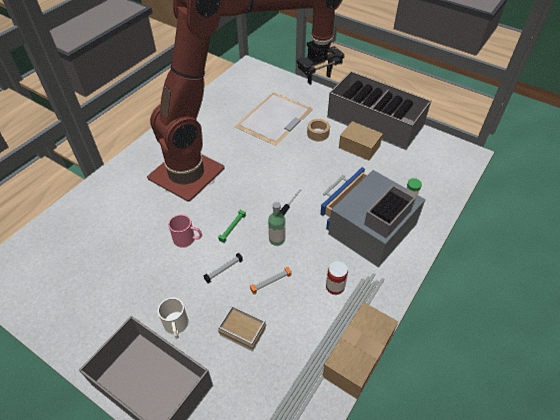

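View pics/top1.png

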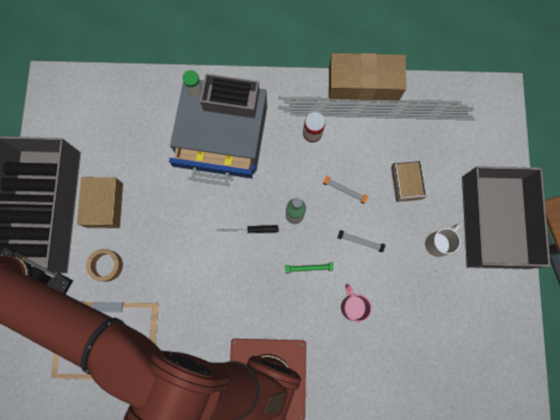

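The pictures show the black axle at top px (361,241), the orange axle at (345,190), and the unit at (220,120) with its drawer slightly ajar and handle at (211,178). Look-alikes are the green axle at (309,268), the screwdriver's black handle at (263,229) and the pink mug at (355,307). I choose the black-ended and orange-ended axles and will check them in a close crop.

Run:
```python
from h import *
P,p=cloud('top1')
def at(u,v,r=1):
    return np.nanmedian(P[v-r:v+r+1,u-r:u+r+1].reshape(-1,3),0).round(1)
for n,u,v in [('blk',342,235),('blk',381,247),('blkmid',361,241),('or',327,181),('or',364,198),('ormid',345,190),('top',200,130),('top',230,150),('hand',195,175),('hand',211,178),('hand',228,181),('scrd',263,229),('scrtip',220,229),('bottle',296,203),('rackyel',200,157),('rackyel',228,161),('bench',300,330),('can',314,120)]: print(n,at(u,v))
# unit top plane yaw
m=(abs(P[...,2]-144)<8)&(np.indices(P.shape[:2])[1]<275)&(np.indices(P.shape[:2])[1]>165)&(np.indices(P.shape[:2])[0]<185)
q=P[m][:,:2].astype(np.float32);print(len(q),np.median(P[m][:,2]));
# handle
mh=(abs(P[...,2]-106)<15)&(np.indices(P.shape[:2])[0]>168)&(np.indices(P.shape[:2])[0]<190)&(np.indices(P.shape[:2])[1]>185)&(np.indices(P.shape[:2])[1]<236)
print(P[mh].mean(0),len(P[mh]),P[mh].min(0),P[mh].max(0))
m8=cv2.morphologyEx(m.astype(np.uint8),cv2.MORPH_OPEN,np.ones((3,3)))
q=P[m8>0][:,:2].astype(np.float32);print(cv2.minAreaRect(q))
im=cv2.imread('pics/top1.png')
a=cv2.resize(im[130:290,165:275],None,fx=3.6,fy=3.6,interpolation=cv2.INTER_CUBIC)
b=cv2.resize(im[130:290,285:395],None,fx=3.6,fy=3.6,interpolation=cv2.INTER_CUBIC)
cv2.imwrite('pics/crop1.png',np.hstack([a,b]))
```

```text
blk [ 440.4 -224.1   21.7]
blk [ 405.2 -345.9   25.8]
blkmid [ 423.3 -284.6   21.1]
or [ 615.7 -175.4   21.7]
or [ 561.4 -294.6   25.5]
ormid [ 587.3 -233.4   21.5]
top [734.9 223.4 140.9]
top [673.1 129.3 142.7]
hand [618.3 244.5  48.5]
hand [618.3 199.5   3.4]
hand [ 6.094e+02  1.430e+02 -6.000e-01]
scrd [452.4  25.9  23.5]
scrtip [4.533e+02 1.648e+02 4.000e-01]
bottle [503.2 -70.1 198.3]
rackyel [664.4 227.2  89.1]
rackyel [655.  139.9  86.3]
bench [144.7 -97.3  -2.4]
can [ 786.4 -124.8  112.5]
4155 143.05491686883693
[596.41608841 184.9380305  108.05192015] 288 [570.44639346 113.46327029  91.25602944] [624.62863976 257.49191605 120.54674525]
((776.74609375, 168.58079528808594), (260.73785400390625, 229.6110382080078), 82.67359924316406)
```

View pics/crop1.png

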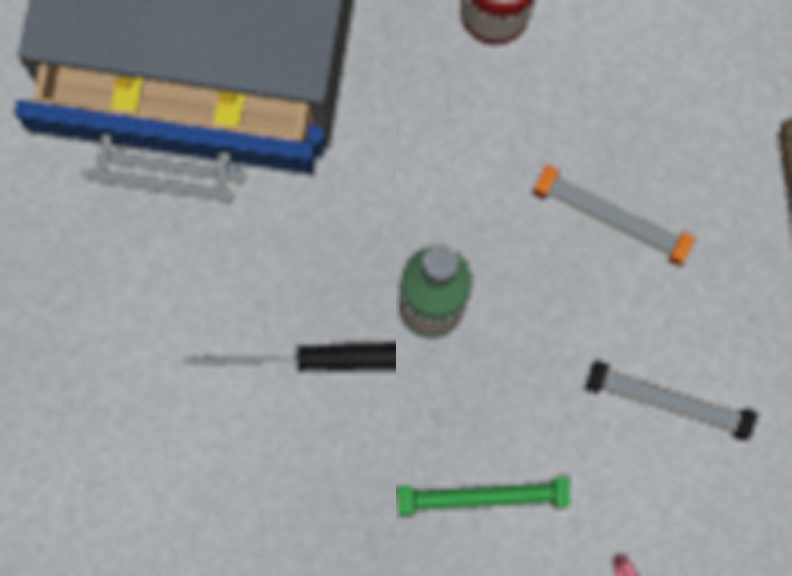

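Run:
```python
from h import *
d=cams.get_image('wrist');print(np.round(d['T_tool_cam'],3),d['fx'])
s=manip.observe();Rt=R.from_rotvec(s['eef_rot']).as_matrix();print('tool\n',Rt.round(3),'yaw of tool y',np.degrees(np.arctan2(Rt[1,1],Rt[0,1])))
for fn in('top1','scene1'):
    P,p=cloud(fn);p=p.astype(int);z=P[...,2]
    r,g,b=p[...,0],p[...,1],p[...,2]
    box=(P[...,0]>520)&(P[...,0]<760)&(P[...,1]>20)&(P[...,1]<330)
    blue=(b>r+50)&(b>g+30)&box&(z>122)&(z<140)
    q=P[blue];v=np.linalg.svd(q[:,:2]-q[:,:2].mean(0),full_matrices=False)[2][0];print(fn,'blue top',len(q),q.mean(0).round(1),np.degrees(np.arctan2(v[1],v[0])),cv2.minAreaRect(q[:,:2].astype(np.float32)))
    yel=(r>150)&(g>130)&(b<80)&box
    print(' yellow',P[yel].mean(0).round(1),len(P[yel]))
    a=np.radians(-7.33);ux=np.array([np.cos(a),np.sin(a)]);uy=np.array([-np.sin(a),np.cos(a)])
    X=P[...,:2]@ux;Y=P[...,:2]@uy
    top=(abs(z-143)<5)&(abs(b-r)<60)&box
    print(' top front edge by y:',[(yy,np.nanpercentile(X[top&(abs(Y-yy)<10)],2).round(1)) for yy in np.arange(np.nanmin(Y[top])+15,np.nanmax(Y[top])-10,35).round()],np.nanpercentile(Y[top],[1,99]).round(1))
    h=(abs(z-106)<9)&box&(abs(b-r)<40)&(X<q[:,:2].mean(0)@ux-18)
    print(' handle',len(X[h]),np.nanpercentile(X[h],[5,50,95]).round(1),np.nanpercentile(Y[h],[2,50,98]).round(1),np.median(z[h]), 'bluetop X',np.percentile(q[:,:2]@ux,[3,50,97]),'Y',np.percentile(q[:,:2]@uy,[1,99]))
    for nm,c,bx in(('or',(r>190)&(g>80)&(g<150)&(b<70),(540,640,-320,-150)),('bk',(r<60)&(g<60)&(b<60),(390,460,-370,-200))):
        m=c&(P[...,0]>bx[0])&(P[...,0]<bx[1])&(P[...,1]>bx[2])&(P[...,1]<bx[3])&(z>18)
        q=P[m];lo=q[:,1]<q[:,1].mean();A=q[lo].mean(0);B=q[~lo].mean(0);w=B-A;print(' ',nm,len(q),A.round(1),B.round(1),((A+B)/2).round(1),np.linalg.norm(w).round(1),'bar yaw',np.degrees(np.arctan2(-w[0],w[1])).round(1))
```

```text
[[-0.00000e+00 -9.67000e-01 -2.55000e-01  6.85930e+01]
 [ 1.00000e+00 -0.00000e+00  0.00000e+00  2.80000e-02]
 [-0.00000e+00 -2.55000e-01  9.67000e-01 -1.62824e+02]
 [ 0.00000e+00  0.00000e+00  0.00000e+00  1.00000e+00]] 378.03738487400307
tool
 [[-0.908  0.418 -0.   ]
 [ 0.418  0.908 -0.001]
 [-0.    -0.001 -1.   ]] yaw of tool y 65.26066547258263
top1 blue top 379 [625.1 187.7 130.5] 82.61383505304738 ((626.063232421875, 188.78866577148438), (253.05287170410156, 16.29235076904297), 82.86203002929688)
 yellow [662.2 184.   94. ] 116
 top front edge by y: [(np.float64(151.0), np.float64(636.8)), (np.float64(186.0), np.float64(638.0)), (np.float64(221.0), np.float64(637.0)), (np.float64(256.0), np.float64(638.0)), (np.float64(291.0), np.float64(638.2)), (np.float64(326.0), np.float64(636.3)), (np.float64(361.0), np.float64(636.9))] [137.9 393.3]
 handle 169 [549.1 554.5 571.8] [204.4 268.9 327.8] 109.14422190940263 bluetop X [589.4832891  596.11149161 602.98692478] Y [143.2543048  389.29638965]
  or 31 [ 561.  -296.4   25.6] [ 621.2 -173.6   24.1] [ 591.1 -235.    24.9] 136.8 bar yaw 
[... 322 characters left out ...]
4(149.0), np.float64(639.5)), (np.float64(184.0), np.float64(640.0)), (np.float64(219.0), np.float64(638.0)), (np.float64(254.0), np.float64(640.8)), (np.float64(289.0), np.float64(639.5)), (np.float64(324.0), np.float64(639.9)), (np.float64(359.0), np.float64(640.2))] [136.7 393.2]
 handle 97 [552.3 558.  572.4] [205.9 262.9 326.8] 109.31920981296071 bluetop X [591.14532008 597.77679822 604.25637818] Y [143.10504228 387.48247753]
  or 21 [ 561.  -295.6   25. ] [ 620.4 -173.8   26. ] [ 590.7 -234.7   25.5] 135.5 bar yaw -26.0
  bk 50 [ 406.6 -352.2   24.8] [ 445.1 -221.9   25.4] [ 425.8 -287.1   25.1] 135.9 bar yaw -16.5<stdin>:11: RuntimeWarning: Mean of empty slice.
  ret = um.true_divide(
```

The crop (right half) shows orange blocks at (545,181) and (682,248) and black blocks at (597,377) and (745,424), with the green decoy apart at (480,495). The left half shows the drawer ajar and the handle at (160,180). Sizes agree with the spec: block spacing is about 136 mm, the unit top is at 143 mm, and its yaw is -7.3°. I'm moving to the handle now.

Request:
{"op": "step_arm", "data": {"deltas": [[0.13,-0.166,0.05,0,0,-0.2],[0.26,-0.332,0.05,0,0,-0.4],[0.39,-0.497,0.05,0,0,-0.6],[0.522,-0.663,0.05,0,0,-0.807]], "gripper": -0.45, "grip_force": 20}}

```text
clock: 0.48
position: [375.2, 458.6, 232.4]
eef_rot: [-1.308, -2.856, 0.0]
force: [1.4, 0.5, 0.5]
finger_gap: 67.9
grasp_force: 0.0
```

Request:
{"op": "step_arm", "data": {"deltas": [[0.13,-0.166,0,0,0,-0.2],[0.26,-0.332,0,0,0,-0.4],[0.39,-0.497,0,0,0,-0.6],[0.522,-0.663,0,0,0,-0.807]]}}

```text
clock: 0.82
position: [478.3, 327.4, 232.6]
eef_rot: [-1.878, -2.518, -0.0]
force: [0.8, 0.2, -0.5]
finger_gap: 41.9
grasp_force: 0.0
```

Request:
{"op": "step_arm", "data": {"deltas": [[0.13,-0.166,0,0,0,-0.2],[0.26,-0.332,-0.05,0,0,-0.4],[0.39,-0.497,-0.1,0,0,-0.6],[0.522,-0.663,-0.16,0,0,-0.807],[0.522,-0.663,-0.16,0,0,-0.807],[0.522,-0.663,-0.16,0,0,-0.807]]}}

```text
clock: 1.32
position: [583.1, 192.3, 199.3]
eef_rot: [2.365, 2.066, -0.004]
force: [-0.6, -0.5, -0.2]
finger_gap: 24.3
grasp_force: 0.0
```

Run:
```python
from h import *
snap('wrist','w1');s=manip.observe();print(s['clock'],s['position'],s['finger_gap'],s['force'])
Rt=R.from_rotvec(s['eef_rot']).as_matrix();print(np.degrees(np.arctan2(Rt[1,1],Rt[0,1])),Rt[2].round(3))
P,p=cloud('w1');a=np.radians(-7.33);X=P[...,0]*np.cos(a)+P[...,1]*np.sin(a);Y=-P[...,0]*np.sin(a)+P[...,1]*np.cos(a);z=P[...,2]
h=(z>100)&(z<116)&(X>535)&(X<572)
for yy in(225,245,265,285,305):
    m=h&(abs(Y-yy)<8)&(z>106);print(yy,m.sum(),np.median(X[m]) if m.any() else None,np.median(z[m]) if m.any() else None)
print(np.percentile(Y[h],[1,99]))
```

```text
1.3667 [582.1693647  195.10258602 199.78552351] 23.886385931101955 [-0.22882633  0.84178354  0.4109046 ]
-7.516792280512612 [-0.001 -0.001 -1.   ]
225 343 556.9258578612711 110.89299278527997
245 320 555.6178313323107 111.2662031817683
265 344 555.7207148393778 111.2960095262368
285 368 555.5455210458063 111.20091144836118
305 387 555.956458796471 111.24122659959997
[218.88331972 330.75051417]
```

View pics/w1.png

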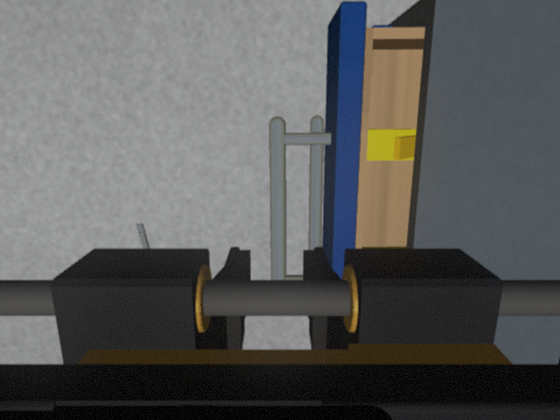

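The wrist view shows the handle bar running vertically at column about 278, straddled by the fingers, with the drawer face at column 335. Handle X is 555.8 in the unit frame and its top is at 111 mm, both as expected. Descending and gripping.

Request:
{"op": "step_arm", "data": {"deltas": [[0.01,0,-0.15,0,0,0],[0.01,0,-0.3,0,0,0],[0.01,0,-0.45,0,0,0],[0.01,0,-0.52,0,0,0],[0.01,0,-0.567,0,0,0],[0.01,0,-0.567,0,0,0]]}}

```text
clock: 1.87
position: [582.2, 197.9, 85.4]
eef_rot: [-2.356, -2.076, 0.004]
force: [0.5, 0.1, 0.4]
finger_gap: 24.2
grasp_force: 0.0
```

Request:
{"op": "step_arm", "data": {"deltas": [[0,0,0,0,0,0],[0,0,0,0,0,0],[0,0,0,0,0,0],[0,0,0,0,0,0],[0,0,0,0,0,0],[0,0,0,0,0,0]], "gripper": -1, "grip_force": 25}}

```text
clock: 2.37
position: [584.8, 197.3, 88.7]
eef_rot: [2.359, 2.074, 0.004]
force: [-0.5, 1.1, 7.2]
finger_gap: 10.2
grasp_force: 25.0
```

Request:
{"op": "step_arm", "data": {"deltas": [[-0.03,0.004,0,0,0,0],[-0.1,0.013,0,0,0,0],[-0.18,0.023,0,0,0,0],[-0.26,0.034,0,0,0,0],[-0.34,0.044,0,0,0,0],[-0.42,0.054,0,0,0,0],[-0.5,0.064,0,0,0,0],[-0.57,0.073,0,0,0,0],[-0.605,0.078,0,0,0,0],[-0.605,0.078,0,0,0,0],[-0.605,0.078,0,0,0,0]]}}

```text
clock: 3.28
position: [463.0, 212.9, 88.6]
eef_rot: [-2.359, -2.075, -0.004]
force: [-1.5, 0.5, 8.2]
finger_gap: 10.2
grasp_force: 25.0
```

Run:
```python
from h import *
for i in range(3):
    s=manip.observe();print(s['clock'],s['position'],s['finger_gap'],s['force'],s['eef_rot']); 
    if i<2: snap('top')
```

```text
3.2833 [462.99649344 212.92515274  88.56703705] 10.231492235086685 [-1.45402799  0.53416733  8.24682561] [-2.35864502 -2.07463929 -0.00377105]
3.3333 [463.26403275 212.86574432  88.55523743] 9.933240622676095 [-0.54803951 -0.34486816  8.87763989] [-2.35911284 -2.07429923 -0.00388437]
3.3833 [463.40840986 212.85982617  88.56538775] 9.856017541161867 [-0.13905452 -0.06695063  9.486276  ] [-2.35928493 -2.07422187 -0.00393531]
```

Request:
{"op": "step_arm", "data": {"deltas": [[0,0,0,0,0,0],[0,0,0,0,0,0],[0,0,0,0,0,0],[0,0,0.1,0,0,0],[0,0,0.25,0,0,0],[0,0,0.43,0,0,0],[0,0,0.62,0,0,0],[0,0,0.8,0,0,0]], "gripper": -0.45}}

```text
clock: 4.05
position: [462.5, 211.8, 248.8]
eef_rot: [-2.36, -2.074, 0.001]
force: [0.7, 0.6, 0.3]
finger_gap: 23.9
grasp_force: 0.0
```

Request:
{"op": "step_arm", "data": {"deltas": [[0,-0.15,0,0,0,0],[-0.02,-0.35,0,0,0,-0.1],[-0.04,-0.55,0,0,0,-0.2],[-0.06,-0.75,0,0,0,-0.3],[-0.07,-0.95,0,0,0,-0.31]], "gripper": 0}}

```text
clock: 4.47
position: [447.9, 20.4, 246.9]
eef_rot: [-2.522, -1.872, 0.0]
force: [1.2, 0.2, -0.1]
finger_gap: 42.1
grasp_force: 0.0
```

Request:
{"op": "step_arm", "data": {"deltas": [[-0.02,-0.2,0,0,0,0],[-0.04,-0.4,0,0,0,0],[-0.06,-0.6,0,0,0,0],[-0.08,-0.8,0,0,0,0],[-0.09,-0.95,0,0,0,0]]}}

```text
clock: 4.88
position: [429.5, -171.2, 247.1]
eef_rot: [-2.522, -1.872, -0.001]
force: [1.2, -0.2, 0.8]
finger_gap: 43.3
grasp_force: 0.0
```

Request:
{"op": "step_arm", "data": {"deltas": [[-0.01,-0.17,0,0,0,0],[-0.02,-0.34,0,0,0,0],[-0.02,-0.5,-0.1,0,0,0],[-0.02,-0.59,-0.2,0,0,0],[-0.02,-0.59,-0.3,0,0,0],[-0.02,-0.59,-0.3,0,0,0],[-0.02,-0.59,-0.3,0,0,0]]}}

```text
clock: 5.47
position: [426.0, -285.3, 186.6]
eef_rot: [-2.519, -1.874, 0.004]
force: [0.7, -0.1, 0.4]
finger_gap: 43.7
grasp_force: 0.0
```

Run:
```python
from h import *
snap('wrist','w2');snap('top','top2');s=manip.observe();print(s['clock'],s['position'],s['finger_gap'],s['force'])
Rt=R.from_rotvec(s['eef_rot']).as_matrix();print(np.degrees(np.arctan2(Rt[1,1],Rt[0,1])),Rt[2].round(3))
P,p=cloud('w2');z=P[...,2];m=(z>12)&(z<40)&(P[...,0]>370)&(P[...,0]<480)&(P[...,1]<-190)&(P[...,1]>-370)
q=P[m];print(len(q),q.mean(0),cv2.minAreaRect(q[:,:2].astype(np.float32)),np.percentile(q[:,1],[1,99]))
m&=(abs(z-22)<1.7);q=P[m];print(len(q),q.mean(0));v=np.linalg.svd(q[:,:2]-q[:,:2].mean(0),full_matrices=False)[2][0];print(np.degrees(np.arctan2(-v[0],v[1])))
P,p=cloud('top2');p=p.astype(int);r,g,b=[p[...,i] for i in range(3)];z=P[...,2];a=np.radians(-7.33);X=P[...,0]*np.cos(a)+P[...,1]*np.sin(a);Y=-P[...,0]*np.sin(a)+P[...,1]*np.cos(a)
bl=(b>r+50)&(b>g+30)&(z>122)&(z<140)&(Y>120)&(Y<410);print('face X',np.percentile(X[bl],[3,50,97]),np.percentile(Y[bl],[1,99]))
ye=(r>150)&(g>120)&(b<90)&(Y>120)&(Y<410)&(X>400)&(X<700);k,l,st,c=cv2.connectedComponentsWithStats(ye.astype(np.uint8))
for i in range(1,k):
    if st[i,4]>15:mm=l==i;print(st[i,4],X[mm].min(),X[mm].max(),np.median(X[mm]),Y[mm].min(),Y[mm].max(),z[mm].min(),z[mm].max())
im=cv2.imread('pics/top2.png');w=cv2.imread('pics/w2.png')
cv2.imwrite('pics/c2.png',np.hstack([w[:,::][::1][:, :400],cv2.resize(im[110:250,150:280],(390,420),interpolation=cv2.INTER_CUBIC)]))
```

```text
5.5667 [ 427.42036123 -285.30152801  188.07601525] 43.803180909913614 [-0.49266631  0.48021894  0.63195763]
-16.617243534359982 [ 0.     0.001 -1.   ]
3662 [ 425.87868076 -282.21150441   22.22522179] ((424.8005676269531, -285.81005859375), (149.28915405273438, 25.927366256713867), 73.36018371582031) [-356.45455158 -213.95716346]
1797 [ 425.37126249 -283.83264745   21.95405576]
163.28981948271536
face X [467.27560239 473.90300701 480.63178323] [143.67627475 389.62341437]
308 495.40906666026723 626.8739469443173 556.2711718495242 299.4656491857672 325.8236764382713 75.87059559349018 120.2610494919752
292 495.69954029948724 627.2814899291099 555.8321785992237 210.46514091258183 234.78762254073297 74.82950849346503 121.19447010358454
```

View pics/c2.png

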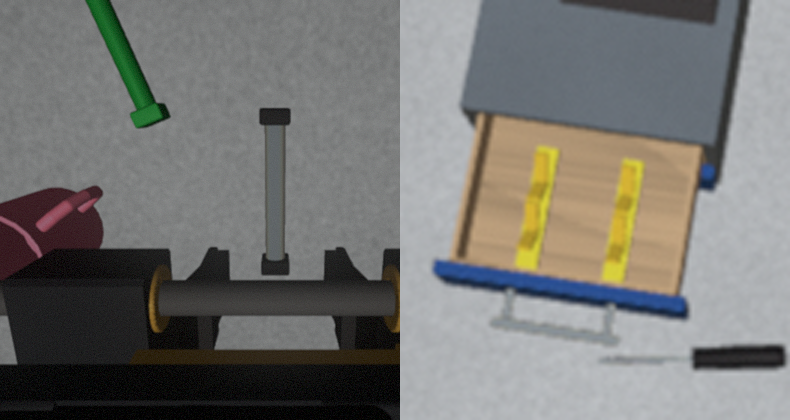

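The left half shows the black-ended bar at column 275, centred between the fingers (228 to 325). The right half shows the drawer open with both yellow notched rails at (537,207) and (622,220) and the screwdriver clear at (700,357). The bar measures 149 mm long, centred at (424.8, -285.8), as expected. Grasping.

Request:
{"op": "step_arm", "data": {"deltas": [[-0.006,0,-0.18,0,0,0],[-0.006,0,-0.37,0,0,0],[-0.006,0,-0.56,0,0,0],[-0.006,0,-0.72,0,0,0],[-0.006,0,-0.82,0,0,0],[-0.006,0,-0.88,0,0,0],[-0.006,0,-0.92,0,0,0],[-0.006,0,-0.92,0,0,0]]}}

```text
clock: 6.23
position: [426.2, -285.2, 3.1]
eef_rot: [-2.519, -1.877, -0.001]
force: [0.6, -0.5, 0.2]
finger_gap: 43.2
grasp_force: 0.0
```

Request:
{"op": "step_arm", "data": {"deltas": [[0,0,0,0,0,0],[0,0,0,0,0,0],[0,0,0,0,0,0],[0,0,0,0,0,0],[0,0,0,0,0,0],[0,0,0,0,0,0],[0,0,0,0,0,0]], "gripper": -1, "grip_force": 30}}

```text
clock: 6.82
position: [425.7, -285.6, 3.6]
eef_rot: [-2.52, -1.876, -0.001]
force: [-3.3, 1.8, 7.8]
finger_gap: 17.3
grasp_force: 30.0
```

Request:
{"op": "step_arm", "data": {"deltas": [[0,0,0.05,0,0,0],[0,0,0.2,0,0,0],[0,0,0.4,0,0,0],[0,0,0.6,0,0,0],[0,0,0.8,0,0,0],[0,0,0.95,0,0,0]]}}

```text
clock: 7.32
position: [425.3, -286.8, 196.1]
eef_rot: [2.521, 1.873, 0.001]
force: [1.4, 0.6, -3.5]
finger_gap: 17.1
grasp_force: 30.0
```

Request:
{"op": "step_arm", "data": {"deltas": [[0.04,0.1,0.075,0,0,0],[0.08,0.2,0.15,0,0,0],[0.12,0.3,0.225,0,0,0],[0.16,0.4,0.3,0,0,0],[0.2,0.5,0.375,0,0,0]]}}

```text
clock: 7.73
position: [465.3, -185.1, 269.1]
eef_rot: [-2.521, -1.874, -0.001]
force: [0.4, -0.4, -4.0]
finger_gap: 17.2
grasp_force: 30.0
```

Request:
{"op": "step_arm", "data": {"deltas": [[0.065,0.18,0,0,0,0.06],[0.13,0.36,0,0,0,0.12],[0.195,0.54,0,0,0,0.18],[0.26,0.72,0,0,0,0.25],[0.325,0.9,0,0,0,0.31]]}}

```text
clock: 8.15
position: [530.6, -4.4, 268.4]
eef_rot: [-2.358, -2.075, -0.0]
force: [0.8, -1.1, -3.5]
finger_gap: 17.2
grasp_force: 30.0
```

Request:
{"op": "step_arm", "data": {"deltas": [[0.08,0.18,0,0,0,0],[0.16,0.36,0,0,0,0],[0.24,0.54,0,0,0,0],[0.32,0.72,0,0,0,0],[0.4,0.85,0,0,0,0],[0.4,0.92,0,0,0,0],[0.4,0.92,0,0,0,0],[0.4,0.92,0,0,0,0]]}}

```text
clock: 8.82
position: [610.3, 178.4, 267.8]
eef_rot: [2.358, 2.074, -0.003]
force: [0.5, -1.1, -3.5]
finger_gap: 17.3
grasp_force: 30.0
```

Run:
```python
from h import *
snap('wrist','w3');s=manip.observe();print(s['clock'],s['position'],s['finger_gap'],s['force'],s['moment'])
Rt=R.from_rotvec(s['eef_rot']).as_matrix();print(np.degrees(np.arctan2(Rt[1,1],Rt[0,1])),Rt[2].round(3))
P,p=cloud('w3');p=p.astype(int);r,g,b=[p[...,i] for i in range(3)];z=P[...,2];a=np.radians(-7.33);X=P[...,0]*np.cos(a)+P[...,1]*np.sin(a);Y=-P[...,0]*np.sin(a)+P[...,1]*np.cos(a)
bl=(b>r+50)&(b>g+30)&(z>122)&(z<140);print('face X',np.percentile(X[bl],[3,50,97]) if bl.any() else 0)
ye=(r>1.6*b)&(g>1.4*b)&(r>60)&(z>70)&(z<135)&(X>480)&(X<650)
k,l,st,c=cv2.connectedComponentsWithStats(ye.astype(np.uint8))
for i in range(1,k):
    if st[i,4]>200:
        mm=l==i;print(st[i],np.percentile(X[mm],[1,99]),np.percentile(Y[mm],[1,99]))
        print([(int(x),np.median(z[mm&(abs(X-x)<2)]).round(1)) for x in range(496,630,4) if (mm&(abs(X-x)<2)).sum()>5])
```

```text
8.8667 [610.42696295 177.07666614 268.16944305] 16.866679907388832 [-0.23111596  0.41942856 -3.49119099] [-0.14192504  0.08795142 -0.06334581]
-7.43057423047254 [-0.001 -0.    -1.   ]
face X [469.62528075 476.39442115 482.79116138]
[ 152   41  200  133 2686] [488.92545898 638.78401004] [279.2411268  376.26478029]
[(496, np.float64(105.5)), (500, np.float64(106.5)), (504, np.float64(104.9)), (508, np.float64(105.4)), (512, np.float64(106.8)), (516, np.float64(107.8)), (520, np.float64(105.2)), (524, np.float64(107.6)), (528, np.float64(105.0)), (532, np.float64(109.0)), (536, np.float64(106.4)), (540, np.float64(105.7)), (544, np.float64(104.6)), (548, np.float64(105.6)), (552, np.float64(104.8)), (556, np.float64(104.8)), (560, np.float64(105.0)), (564, np.float64(105.2)), (568, np.float64(108.9)), (572, np.float64(104.6)), (576, np.float64(105.6)), (580, np.float64(104.6)), (584, np.float64(104.9)), (588, np.float64(105.2)), (592, np.float64(105.6)), (596, np.float64(104.2)), (600, np.float64(104.9)), (604, np.float64(107.5)), (608, np.float64(104.4)), (612, np.float64(106.6)), (616
[... 1050 characters left out ...]
64(88.5)), (500, np.float64(88.6)), (504, np.float64(88.5)), (508, np.float64(88.9)), (512, np.float64(115.1)), (516, np.float64(111.1)), (520, np.float64(107.7)), (524, np.float64(103.9)), (528, np.float64(99.7)), (532, np.float64(95.7)), (536, np.float64(94.6)), (540, np.float64(99.0)), (544, np.float64(101.9)), (548, np.float64(105.9)), (552, np.float64(109.4)), (556, np.float64(114.1)), (560, np.float64(89.4)), (564, np.float64(116.4))]
[298 212  25  32 689] [602.4396871  626.94959464] [205.31222367 233.37112656]
[(604, np.float64(111.3)), (608, np.float64(114.7)), (612, np.float64(89.2)), (616, np.float64(88.5)), (620, np.float64(88.5)), (624, np.float64(88.4)), (628, np.float64(82.6))]
```

View pics/w3.png

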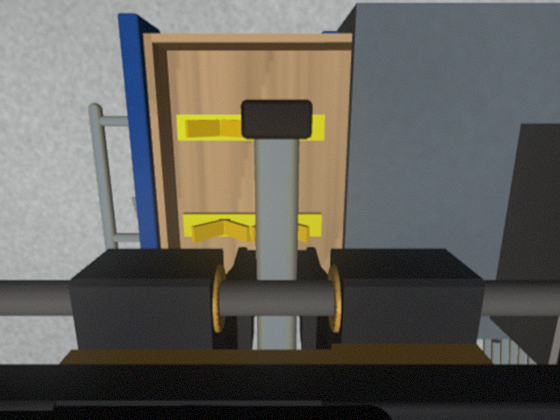

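The wrist view shows the black axle held level, its far block at (277,118), over the rails with the front notches visible at (220,128) and (222,228). The V profile gives the front notch at X=534.7, so the rear is at 586.7, with Y centre 266.5. Aligning and lowering.

Request:
{"op": "step_arm", "data": {"deltas": [[0.027,0.058,0,0,0,0],[0.027,0.058,-0.15,0,0,0],[0.027,0.058,-0.33,0,0,0],[0.027,0.058,-0.5,0,0,0],[0.027,0.058,-0.64,0,0,0],[0.027,0.058,-0.72,0,0,0],[0.027,0.058,-0.75,0,0,0],[0.027,0.058,-0.75,0,0,0],[0.027,0.058,-0.75,0,0,0]]}}

```text
clock: 9.62
position: [616.8, 189.3, 119.5]
eef_rot: [2.36, 2.072, 0.002]
force: [0.1, -0.7, -3.3]
finger_gap: 17.0
grasp_force: 30.0
```

```bash
cat > chk.py <<'E'
from h import *
import sys
fn=sys.argv[1];ps=[]
for i in range(2): ps.append(manip.observe()['position']); snap('wrist',fn)
s=manip.observe();p0=s['position'];ps.append(p0);print(s['clock'],np.round(ps,1).tolist(),s['finger_gap'],s['force'])
a=np.radians(-7.33);C=np.array([[np.cos(a),np.sin(a)],[-np.sin(a),np.cos(a)]])
print('tool XY',C@p0[:2])
Rt=R.from_rotvec(s['eef_rot']).as_matrix();print('yaw',np.degrees(np.arctan2(Rt[1,1],Rt[0,1])))
P,p=cloud(fn);p=p.astype(int);r,g,b=[p[...,i] for i in range(3)];z=P[...,2];XY=P[...,:2]@C.T;X,Y=XY[...,0],XY[...,1]
near=(abs(X-C[0]@p0[:2])<22)&(Y>260)&(abs(z-p0[2]-10)<20)
for y in range(285,350,6):
    m=near&(abs(Y-y)<2)&(abs(r-b)<25)&(z>p0[2]+6)
    if m.sum()>8: print(y,m.sum(),'X',np.percentile(X[m],[3,97]).round(1),'ztop',np.percentile(z[m],90).round(1))
E
python3 chk.py w4
```

```text
9.7167 [[616.8, 189.3, 119.5], [617.1, 189.6, 120.0], [617.2, 189.8, 120.1]] 16.972699060374463 [ 0.12232771  0.23179191 -3.72257026]
tool XY [587.9534257  266.97772332]
yaw -7.400778987972694
285 381 X [580.7 596.5] ztop 139.0
291 386 X [580.8 596.4] ztop 139.0
297 395 X [580.9 596.8] ztop 139.1
303 413 X [580.6 596.7] ztop 139.2
309 420 X [580.7 596.6] ztop 139.2
315 436 X [580.8 596.6] ztop 139.2
321 451 X [580.9 596.5] ztop 139.2
327 539 X [578.2 599.1] ztop 143.2
333 824 X [577.1 600.3] ztop 143.7
339 767 X [577.  600.2] ztop 143.6
```

View pics/w4.png

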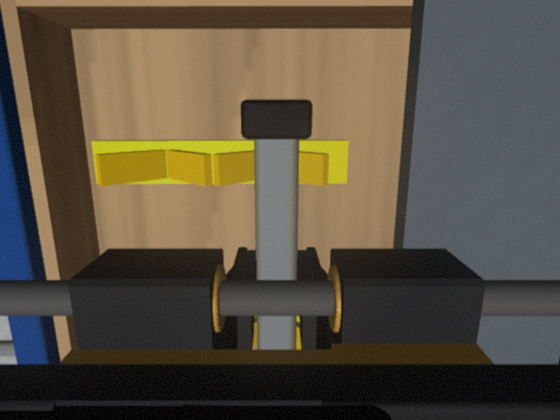

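The bar is level (top 139.1 mm along its length) and aligned with the notch, with its block inner face outside the saddle. It sits 1.9 mm too far in X, so I correct that and lower gently.

Request:
{"op": "step_arm", "data": {"deltas": [[-0.009,0.001,-0.02,0,0,0],[-0.009,0.001,-0.045,0,0,0],[-0.009,0.001,-0.07,0,0,0],[-0.009,0.001,-0.09,0,0,0],[-0.009,0.001,-0.1,0,0,0],[-0.009,0.001,-0.105,0,0,0],[-0.009,0.001,-0.11,0,0,0],[-0.009,0.001,-0.11,0,0,0],[-0.009,0.001,-0.11,0,0,0]]}}

```text
clock: 10.47
position: [615.4, 189.9, 97.3]
eef_rot: [2.359, 2.073, 0.003]
force: [-0.5, -1.1, 5.6]
finger_gap: 16.7
grasp_force: 30.0
```

```bash
python3 chk.py w5
python3 - <<'E'
from h import *
P,p=cloud('w5');p=p.astype(int);r,g,b=[p[...,i] for i in range(3)];z=P[...,2];a=np.radians(-7.33);X=P[...,0]*np.cos(a)+P[...,1]*np.sin(a);Y=-P[...,0]*np.sin(a)+P[...,1]*np.cos(a)
mm=(abs(Y-311.5)<6)&(r>1.6*b)&(z<118)&(z>80)
print([(x,np.median(z[mm&(abs(X-x)<1)]).round(1)) for x in range(510,610,4) if (mm&(abs(X-x)<1)).sum()>3])
E
```

```text
10.5667 [[615.4, 189.9, 97.3], [615.4, 190.0, 97.3], [615.4, 189.9, 97.3]] 17.240687705063994 [ 0.11790664 -1.00637537  5.32150163]
tool XY [586.10070148 266.90759233]
yaw -7.388523847952544
285 375 X [579.  594.8] ztop 116.5
291 393 X [579.1 594.7] ztop 116.5
297 398 X [579.2 595. ] ztop 116.6
303 420 X [578.9 594.9] ztop 116.6
309 430 X [578.9 594.5] ztop 116.6
315 448 X [579.  594.8] ztop 116.6
321 457 X [579.1 594.8] ztop 116.6
327 493 X [576.8 596.9] ztop 120.4
333 758 X [575.1 598.6] ztop 121.2
339 814 X [575.2 598.3] ztop 121.0
[(510, np.float64(115.5)), (514, np.float64(115.7)), (518, np.float64(111.8)), (522, np.float64(107.8)), (526, np.float64(103.7)), (530, np.float64(99.7)), (534, np.float64(95.8)), (538, np.float64(97.8)), (542, np.float64(101.7)), (546, np.float64(105.7)), (550, np.float64(109.7)), (554, np.float64(113.7)), (558, np.float64(116.9)), (562, np.float64(115.4)), (566, np.float64(115.6)), (570, np.float64(111.7)), (574, np.float64(107.7)), (578, np.float64(104.6)), (598, np.float64(105.7)), (602, np.float64(109.8)), (606, np.float64(113.7))]
```

The bar centre is at 586.9 and axis height 107.6, against a fitted notch at 587.0 and 107.4, with light contact felt. It is seated, so I release and go for the orange axle.

Request:
{"op": "step_arm", "data": {"deltas": [[0,0,0,0,0,0],[0,0,0,0,0,0],[0,0,0,0,0,0],[0,0,0,0,0,0],[0,0,0.03,0,0,0],[0,0,0.1,0,0,0],[0,0,0.25,0,0,0],[0,0,0.43,0,0,0],[0,0,0.62,0,0,0],[0,0,0.8,0,0,0]], "gripper": -0.28}}

```text
clock: 11.4
position: [614.2, 189.6, 259.5]
eef_rot: [2.36, 2.073, 0.002]
force: [1.4, 0.3, -0.2]
finger_gap: 31.2
grasp_force: 0.0
```

Request:
{"op": "step_arm", "data": {"deltas": [[-0.01,-0.15,0,0,0,-0.12],[-0.02,-0.34,0,0,0,-0.24],[-0.03,-0.53,0,0,0,-0.36],[-0.04,-0.72,0,0,0,-0.48],[-0.05,-0.9,0,0,0,-0.62]], "gripper": 0}}

```text
clock: 11.82
position: [604.0, 7.7, 257.8]
eef_rot: [2.667, 1.661, 0.002]
force: [0.2, -0.1, -0.8]
finger_gap: 43.0
grasp_force: 0.0
```

Request:
{"op": "step_arm", "data": {"deltas": [[-0.01,-0.2,0,0,0,0],[-0.03,-0.4,0,0,0,0],[-0.05,-0.59,0,0,0,0],[-0.06,-0.78,0,0,0,0],[-0.07,-0.95,-0.05,0,0,0],[-0.07,-0.98,-0.15,0,0,0]]}}

```text
clock: 12.32
position: [589.3, -194.4, 229.9]
eef_rot: [2.666, 1.651, 0.004]
force: [-0.6, -1.6, 0.2]
finger_gap: 43.4
grasp_force: 0.0
```

Request:
{"op": "step_arm", "data": {"deltas": [[0,-0.1,-0.15,0,0,0],[0,-0.24,-0.2,0,0,0],[0,-0.24,-0.2,0,0,0],[0,-0.24,-0.2,0,0,0]]}}

```text
clock: 12.65
position: [589.4, -236.0, 186.7]
eef_rot: [2.667, 1.66, -0.001]
force: [-0.2, -0.1, 0.2]
finger_gap: 43.3
grasp_force: 0.0
```

Run:
```python
from h import *
snap('wrist','w6');snap('wrist','w6');s=manip.observe();print(s['clock'],s['position'],s['finger_gap'],s['force'])
Rt=R.from_rotvec(s['eef_rot']).as_matrix();print(np.degrees(np.arctan2(Rt[1,1],Rt[0,1])),Rt[2].round(3))
P,p=cloud('w6');z=P[...,2];m=(z>12)&(z<40)&(P[...,0]>520)&(P[...,0]<660)&(P[...,1]<-150)&(P[...,1]>-330)
q=P[m];print(len(q),q.mean(0),cv2.minAreaRect(q[:,:2].astype(np.float32)))
snap('top','top3');P,p=cloud('top3');p=p.astype(int);r,g,b=[p[...,i] for i in range(3)];z=P[...,2];a=np.radians(-7.33);X=P[...,0]*np.cos(a)+P[...,1]*np.sin(a);Y=-P[...,0]*np.sin(a)+P[...,1]*np.cos(a)
bl=(b>r+50)&(b>g+30)&(z>122)&(z<140)&(Y>120)&(Y<410);print('face X',np.percentile(X[bl],[3,50,97]))
w=cv2.imread('pics/w6.png');im=cv2.imread('pics/top3.png')
cv2.imwrite('pics/c6.png',np.hstack([w[:,:400],cv2.resize(im[110:250,150:280],(390,420),interpolation=cv2.INTER_CUBIC)]))
```

```text
12.75 [ 590.87372947 -233.51139725  187.38573796] 43.71530469801674 [ 0.14892959 -0.26226897  0.12374796]
-25.957894190762513 [ 0.001  0.001 -1.   ]
3607 [ 592.78632579 -232.34649402   22.29134915] ((591.1939086914062, -235.48843383789062), (149.38839721679688, 25.370769500732422), 64.56059265136719)
face X [467.8240494  474.58033856 481.32959957]
```

View pics/c6.png

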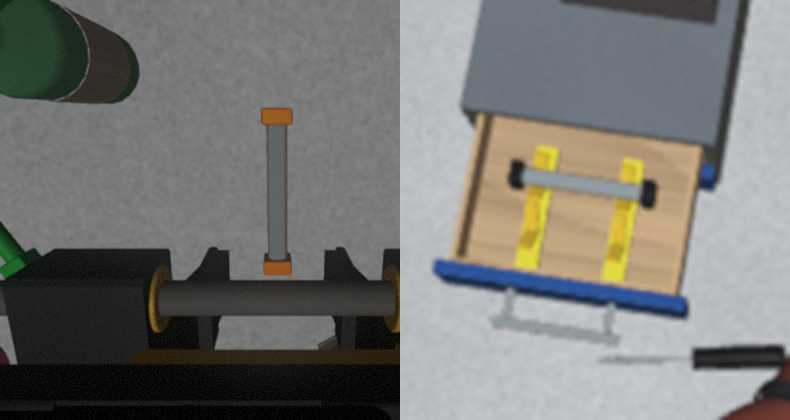

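The left half shows the orange-ended bar at column 277, between the fingers and square to them. The right half shows the black axle lying in the rear notches, blocks outside the rails (black blocks at (517,173) and (648,193)). The drawer has not moved. Grasping the orange axle.

Request:
{"op": "step_arm", "data": {"deltas": [[0,-0.01,-0.18,0,0,0.015],[0,-0.01,-0.37,0,0,0.015],[0,-0.01,-0.56,0,0,0.015],[0,-0.01,-0.72,0,0,0.015],[0,-0.01,-0.82,0,0,0.015],[0,-0.01,-0.88,0,0,0.015],[0,-0.01,-0.92,0,0,0.015],[0,-0.01,-0.92,0,0,0.015]]}}

```text
clock: 13.47
position: [590.7, -235.1, 1.9]
eef_rot: [-2.656, -1.677, -0.0]
force: [-0.1, 0.4, -0.1]
finger_gap: 43.4
grasp_force: 0.0
```

Request:
{"op": "step_arm", "data": {"deltas": [[0,0,0,0,0,0],[0,0,0,0,0,0],[0,0,0,0,0,0],[0,0,0,0,0,0],[0,0,0,0,0,0],[0,0,0,0,0,0],[0,0,0,0,0,0]], "gripper": -1, "grip_force": 30}}

```text
clock: 14.05
position: [590.6, -236.0, 2.8]
eef_rot: [2.657, 1.676, 0.001]
force: [-1.5, 0.5, 6.6]
finger_gap: 16.9
grasp_force: 30.0
```

Request:
{"op": "step_arm", "data": {"deltas": [[0,0,0.05,0,0,0],[0,0,0.2,0,0,0],[0,0,0.4,0,0,0],[0,0,0.6,0,0,0],[0,0,0.8,0,0,0],[0,0,0.95,0,0,0]]}}

```text
clock: 14.55
position: [590.2, -236.5, 195.7]
eef_rot: [2.657, 1.674, 0.002]
force: [1.9, -0.9, -4.3]
finger_gap: 16.7
grasp_force: 30.0
```

Request:
{"op": "step_arm", "data": {"deltas": [[0,0.1,0.07,0,0,0],[0,0.2,0.14,0,0,0.06],[0,0.3,0.21,0,0,0.12],[0,0.4,0.28,0,0,0.18],[0,0.5,0.35,0,0,0.24]]}}

```text
clock: 14.97
position: [589.5, -135.2, 262.8]
eef_rot: [-2.545, -1.84, 0.001]
force: [0.7, -0.1, -3.5]
finger_gap: 17.3
grasp_force: 30.0
```

Request:
{"op": "step_arm", "data": {"deltas": [[-0.01,0.18,0,0,0,0.08],[-0.02,0.36,0,0,0,0.16],[-0.03,0.54,0,0,0,0.24],[-0.04,0.72,0,0,0,0.32],[-0.05,0.9,0,0,0,0.365]]}}

```text
clock: 15.38
position: [579.4, 45.4, 262.3]
eef_rot: [-2.358, -2.076, 0.001]
force: [1.0, -0.0, -4.4]
finger_gap: 17.0
grasp_force: 30.0
```

Request:
{"op": "step_arm", "data": {"deltas": [[-0.02,0.18,0,0,0,0],[-0.04,0.36,0,0,0,0],[-0.06,0.54,0,0,0,0],[-0.075,0.7,-0.05,0,0,0],[-0.08,0.76,-0.2,0,0,0],[-0.08,0.76,-0.35,0,0,0],[-0.08,0.76,-0.5,0,0,0],[-0.08,0.76,-0.5,0,0,0],[-0.08,0.76,-0.5,0,0,0]]}}

```text
clock: 16.13
position: [563.2, 195.3, 161.5]
eef_rot: [-2.36, -2.073, 0.006]
force: [0.7, -0.9, -2.7]
finger_gap: 16.9
grasp_force: 30.0
```

```bash
python3 chk.py w7
python3 - <<'E'
from h import *
P,p=cloud('w7');p=p.astype(int);r,g,b=[p[...,i] for i in range(3)];z=P[...,2];a=np.radians(-7.33);X=P[...,0]*np.cos(a)+P[...,1]*np.sin(a);Y=-P[...,0]*np.sin(a)+P[...,1]*np.cos(a)
for c in(221.5,311.5):
  mm=(abs(Y-c)<6)&(r>1.6*b)&(z<118)&(z>80)
  print([(x,np.median(z[mm&(abs(X-x)<1)]).round(1)) for x in range(510,610,4) if (mm&(abs(X-x)<1)).sum()>3])
for y in range(285,350,8):
    m=(abs(X-587)<12)&(abs(Y-y)<2)&(z>100)&(z<130)&(abs(r-b)<25)
    if m.sum()>8: print(y,m.sum(),'X',np.percentile(X[m],[3,97]).round(1),'ztop',np.percentile(z[m],90).round(1))
E
```

```text
16.2333 [[563.2, 195.3, 161.5], [564.6, 195.6, 163.3], [565.3, 195.8, 164.2]] 17.263830612977277 [ 0.21617842 -0.93798508 -2.70494146]
tool XY [535.73687162 266.34015431]
yaw -7.424018517353756
285 372 X [527.9 544. ] ztop 183.2
291 394 X [528. 544.] ztop 183.2
297 409 X [528.1 543.9] ztop 183.3
303 424 X [528.2 543.8] ztop 183.3
309 438 X [527.9 544.1] ztop 183.3
315 446 X [528.  543.7] ztop 183.2
321 466 X [528.1 544. ] ztop 183.3
327 272 X [528.2 543.9] ztop 183.4
[]
[(510, np.float64(115.6)), (514, np.float64(115.6)), (518, np.float64(111.8)), (522, np.float64(107.6)), (550, np.float64(110.0)), (554, np.float64(113.8)), (558, np.float64(116.8)), (562, np.float64(115.4)), (566, np.float64(115.6)), (570, np.float64(111.5)), (574, np.float64(107.9)), (578, np.float64(104.1)), (594, np.float64(111.5)), (598, np.float64(105.6)), (602, np.float64(109.7)), (606, np.float64(113.6))]
285 201 X [578.3 593.7] ztop 116.4
293 204 X [578.4 593.7] ztop 116.6
301 212 X [578.3 593.6] ztop 116.5
309 213 X [578.3 593.5] ztop 116.4
317 218 X [578.4 593.2] ztop 116.6
325 217 X [578.3 593.5] ztop 116.6
333 321 X [575.5 598.1] ztop 121.1
341 177 X [575.8 597.7] ztop 120.8
```

Bar X is 536.0 against a notch at 534.9, level, and the black axle is still seated (X 586, top 116.5). Lowering 67 mm with a -1 mm shift.

Request:
{"op": "step_arm", "data": {"deltas": [[-0.005,0.001,-0.08,0,0,0],[-0.005,0.001,-0.17,0,0,0],[-0.005,0.001,-0.235,0,0,0],[-0.005,0.001,-0.275,0,0,0],[-0.005,0.001,-0.305,0,0,0],[-0.005,0.001,-0.322,0,0,0],[-0.005,0.001,-0.33,0,0,0],[-0.005,0.001,-0.335,0,0,0],[-0.005,0.001,-0.335,0,0,0],[-0.005,0.001,-0.335,0,0,0]]}}

```text
clock: 17.07
position: [564.4, 196.2, 96.4]
eef_rot: [2.359, 2.073, 0.003]
force: [0.1, -1.9, 4.0]
finger_gap: 17.5
grasp_force: 30.0
```

```bash
python3 chk.py w8
```

```text
17.1667 [[564.4, 196.2, 96.4], [564.4, 196.2, 96.4], [564.4, 196.2, 96.3]] 17.255372149837232 [ 1.12270493 -2.96094492  6.68342277]
tool XY [534.75070762 266.58781155]
yaw -7.393071279625684
285 381 X [527.6 543.4] ztop 116.6
291 390 X [527.8 543.7] ztop 116.5
297 400 X [527.8 543.2] ztop 116.4
303 421 X [527.5 543.5] ztop 116.5
309 432 X [527.6 543.5] ztop 116.6
315 448 X [527.7 543.4] ztop 116.5
321 455 X [527.8 543.3] ztop 116.5
327 329 X [527.5 543.2] ztop 116.6
```

The bar top is 116.5 mm along its length and centred at 535.5, with light contact, so it is seated. Releasing, then moving over the handle.

Request:
{"op": "step_arm", "data": {"deltas": [[0,0,0,0,0,0],[0,0,0,0,0,0],[0,0,0,0,0,0],[0,0,0,0,0,0],[0,0,0.03,0,0,0],[0,0,0.1,0,0,0],[0,0,0.25,0,0,0],[0,0,0.42,0,0,0],[0,0,0.5,0,0,0]], "gripper": -0.28}}

```text
clock: 17.92
position: [564.6, 196.3, 199.3]
eef_rot: [2.36, 2.073, 0.006]
force: [-0.1, -0.0, 0.6]
finger_gap: 31.6
grasp_force: 0.0
```

Request:
{"op": "step_arm", "data": {"deltas": [[-0.13,0.015,0,0,0,0],[-0.28,0.03,0,0,0,0],[-0.42,0.05,0,0,0,0],[-0.503,0.061,0,0,0,0],[-0.503,0.061,0,0,0,0],[-0.503,0.061,0,0,0,0]], "gripper": -0.45}}

```text
clock: 18.42
position: [462.2, 209.0, 195.8]
eef_rot: [-2.357, -2.075, -0.002]
force: [-0.9, 0.2, -0.3]
finger_gap: 23.7
grasp_force: 0.0
```

Run:
```python
from h import *
snap('wrist','w9');snap('wrist','w9');s=manip.observe();print(s['clock'],s['position'],s['finger_gap'])
P,p=cloud('w9');a=np.radians(-7.33);X=P[...,0]*np.cos(a)+P[...,1]*np.sin(a);Y=-P[...,0]*np.sin(a)+P[...,1]*np.cos(a);z=P[...,2]
print('tool X',s['position'][0]*np.cos(a)+s['position'][1]*np.sin(a))
h=(z>106)&(z<114)&(X>410)&(X<450)
for yy in(245,265,285,305):
    m=h&(abs(Y-yy)<8);print(yy,m.sum(),np.median(X[m]),np.median(z[m]))
snap('top','top4')
w=cv2.imread('pics/w9.png');im=cv2.imread('pics/top4.png')
cv2.imwrite('pics/c9.png',np.hstack([w[:,150:550],cv2.resize(im[110:250,150:280],(390,420),interpolation=cv2.INTER_CUBIC)]))
```

```text
18.5167 [463.45612435 208.37109159 195.59516785] 24.082842875299033
tool X 433.0838509020973
245 328 434.6705936696894 111.21990042812745
265 360 434.6528857545628 111.15233608536445
285 379 434.64475578658744 111.32674922508201
305 415 434.6363286193461 111.30138644033585
```

View pics/c9.png

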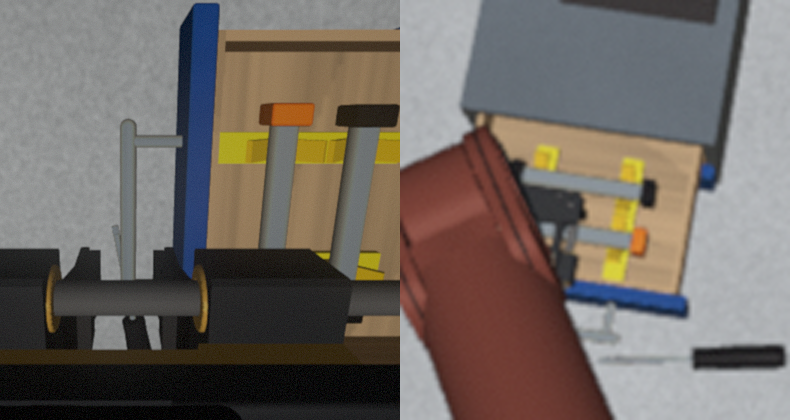

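Both axles lie in their notches with blocks outside the saddles: orange in front with block at (288,114), black behind at (368,114). The handle is at column 128, between the fingers. Descending and gripping it.

Request:
{"op": "step_arm", "data": {"deltas": [[0.007,-0.001,-0.15,0,0,0],[0.007,-0.001,-0.3,0,0,0],[0.007,-0.001,-0.43,0,0,0],[0.007,-0.001,-0.5,0,0,0],[0.007,-0.001,-0.538,0,0,0],[0.007,-0.001,-0.538,0,0,0]]}}

```text
clock: 19.07
position: [464.0, 207.2, 86.1]
eef_rot: [2.36, 2.072, -0.005]
force: [-0.6, -0.6, -0.2]
finger_gap: 24.2
grasp_force: 0.0
```

Request:
{"op": "step_arm", "data": {"deltas": [[0,0,0,0,0,0],[0,0,0,0,0,0],[0,0,0,0,0,0],[0,0,0,0,0,0],[0,0,0,0,0,0]], "gripper": -1, "grip_force": 25}}

```text
clock: 19.48
position: [464.9, 208.7, 88.6]
eef_rot: [-2.36, -2.074, -0.003]
force: [-1.0, -0.4, 6.9]
finger_gap: 10.2
grasp_force: 25.0
```

Request:
{"op": "step_arm", "data": {"deltas": [[0.02,-0.003,0,0,0,0],[0.07,-0.009,0,0,0,0],[0.13,-0.017,0,0,0,0],[0.2,-0.026,0,0,0,0],[0.28,-0.036,0,0,0,0],[0.36,-0.046,0,0,0,0],[0.44,-0.057,0,0,0,0],[0.52,-0.067,0,0,0,0],[0.59,-0.076,0,0,0,0],[0.65,-0.084,0,0,0,0],[0.69,-0.089,0,0,0,0],[0.71,-0.091,0,0,0,0]]}}

```text
clock: 20.48
position: [607.9, 190.3, 88.6]
eef_rot: [2.359, 2.073, 0.003]
force: [-2.1, -0.1, 7.9]
finger_gap: 9.8
grasp_force: 25.0
```

Request:
{"op": "step_arm", "data": {"deltas": [[0.01,-0.001,0,0,0,0],[0.02,-0.003,0,0,0,0],[0.03,-0.004,0,0,0,0],[0.04,-0.005,0,0,0,0],[0.05,-0.006,0,0,0,0],[0.05,-0.006,0,0,0,0]]}}

```text
clock: 20.98
position: [616.2, 189.2, 88.6]
eef_rot: [-2.359, -2.074, -0.001]
force: [-4.8, -0.6, 10.0]
finger_gap: 10.0
grasp_force: 25.0
```

Request:
{"op": "step_arm", "data": {"deltas": [[0.005,-0.001,0,0,0,0],[0.01,-0.001,0,0,0,0],[0.01,-0.001,0,0,0,0]]}}

```text
clock: 21.23
position: [616.2, 189.3, 88.5]
eef_rot: [-2.356, -2.072, 0.004]
force: [-13.6, -1.8, 16.4]
finger_gap: 9.9
grasp_force: 25.0
```

It has stopped against the end with 14 N. One more small push, then release, rise and check.

Request:
{"op": "step_arm", "data": {"deltas": [[0.006,-0.001,0,0,0,0],[0.006,-0.001,0,0,0,0]]}}

```text
clock: 21.4
position: [616.2, 189.3, 88.5]
eef_rot: [-2.355, -2.072, 0.006]
force: [-18.9, -2.3, 20.2]
finger_gap: 9.9
grasp_force: 25.0
```

Request:
{"op": "step_arm", "data": {"deltas": [[0,0,0,0,0,0],[0,0,0,0,0,0],[-0.008,0,0,0,0,0],[-0.015,0.002,0,0,0,0],[-0.015,0.002,0.1,0,0,0],[-0.015,0.002,0.25,0,0,0],[-0.015,0.002,0.42,0,0,0],[-0.015,0.002,0.6,0,0,0],[-0.015,0.002,0.75,0,0,0]], "gripper": -0.45}}

```text
clock: 22.15
position: [616.5, 188.7, 240.0]
eef_rot: [2.36, 2.073, 0.002]
force: [0.7, 1.4, 0.9]
finger_gap: 23.9
grasp_force: 0.0
```

Request:
{"op": "step_arm", "data": {"deltas": [[-0.1,-0.15,0,0,0,0],[-0.25,-0.25,0,0,0,0],[-0.4,-0.35,0,0,0,0],[-0.55,-0.45,0,0,0,0],[-0.7,-0.55,0,0,0,0],[-0.7,-0.7,0,0,0,0],[-0.7,-0.7,0,0,0,0]]}}

```text
clock: 22.73
position: [475.4, 43.8, 238.0]
eef_rot: [-2.363, -2.068, -0.004]
force: [0.5, -0.9, 0.3]
finger_gap: 23.9
grasp_force: 0.0
```

Run:
```python
from h import *
s=manip.observe();print(s['clock'],s['position'],s['force'])
for fn,n in(('top5','top'),('scene5','scene')):
    snap(n,fn)
    P,p=cloud(fn);p=p.astype(int);r,g,b=[p[...,i] for i in range(3)];z=P[...,2];a=np.radians(-7.33);X=P[...,0]*np.cos(a)+P[...,1]*np.sin(a);Y=-P[...,0]*np.sin(a)+P[...,1]*np.cos(a)
    bl=(b>r+50)&(b>g+30)&(z>122)&(z<140)&(Y>120)&(Y<410)
    lo=(b>r+50)&(b>g+30)&(z>10)&(z<60)&(Y>120)&(Y<410)
    for m in(bl,lo):
        if m.any():print(fn,m.sum(),'blue X',np.percentile(X[m],[3,50,97]))
t=cv2.imread('pics/top5.png')[60:260,150:420];sc=cv2.imread('pics/scene5.png')[130:330,150:440]
cv2.imwrite('pics/c10.png',np.vstack([cv2.resize(t,(405,300)),cv2.resize(sc,(405,279))]))
```

```text
22.7333 [475.40137168  43.76482836 238.04254937] [ 0.53608805 -0.92900509  0.34583417]
top5 223 blue X [621.55592976 628.54929743 635.71336679]
scene5 99 blue X [622.38400891 626.95825578 631.36325808]
scene5 10 blue X [582.77965782 585.99968115 628.48767779]
```

View pics/c10.png

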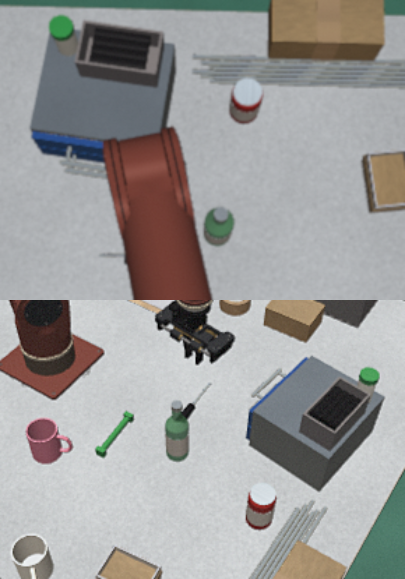

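The drawer is flush: the panel spans X 622 to 636 against the unit front at 637, and it stopped hard at 19 N. The green axle, bottle, screwdriver, can and mugs are where they were, and the arm is clear. Handing in.

```bash
python3 -c "
from rig import manip
print(manip.sign_off())"
```

```text
the job is handed in; nothing more can be done
None
```

The job is handed in at about 23 s: the black-ended axle is in the rear notches and the orange-ended one in the front notches. The top drawer is pushed fully shut; with it closed the axles were out of view, so I last saw them seated just before closing it.

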